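# Free the caught locker door

### The arm

A 6-joint arm with a two-finger parallel gripper is mounted at the origin on the work surface. World frame = base frame: x ahead of the robot, y to its left, z up, the work surface at z = 0. Lengths are in m, angles in rad, forces in N, time in s.
With the tool pointing down it reaches from about 0.225 to 0.875 m from the base axis. Payload 3.4 kg.
Tool frame: the origin (TCP) lies on the centre line of the jaws, within the pads' length; the fingertips stand 19 mm ahead of it and the grasp point (between the pads) is the TCP (nose_length is the distance from the TCP to the fingertips, in m); z points along the fingers, y is the direction in which the jaws open and shut (so a half turn about z gives the same grasp; the last joint's range is limited). The gripper opens to 85 mm and grips with 20 to 120 N. Pads are 22 mm wide; open, the fingers measure 114 mm over their backs; the gripper's body (76 mm by 85 mm) begins 54 mm behind the grasp point. The pads swing forward as they close: fully open they stand 13 mm farther back than shut.
Start: joints at [1.058, 0.276, 1.505, -0, 1.361, -0.121], TCP at [0.22, 0.531, 0.25] pointing down, gripper open.
Joint ranges: [-2.89, 2.89], [-0.75, 2.08], [0.22, 2.7], [-1.18, 4.32], [0.11, 2.71], [-2.7, 2.7]. Speed limits (rad/s): [2.57, 2.57, 3.14, 3.14, 3.14, 3.14].

### API

Orientations are given as a unit quaternion [w, x, y, z].
In Python, from rig import * gives the robot as it stands.
- The arm moves only by the shell command python3 -m jog 'ROWS' [OPENING] [FORCE]. ROWS is JSON, one flat list of numbers, 6 for each row, row after row: the shift along the tool's x, y, z in mm, then the turn, a rotation vector about the tool's x, y, z in degrees. In form: [tx, ty, tz, wx, wy, wz, tx, ty, tz, wx, wy, wz, ...]. A call has 1 to 10 rows; each row is the pose to reach, as a shift and turn from the pose commanded when the call began, along the tool's axes at that moment; what a row does not reach only later rows make up. A row lasts 1/8 s, in which the tool goes at most 62.5 mm and 10.7 degrees, less where a joint would pass 70% of its speed; a pose out of reach is approached as far as the arm can. A call with a gripper value outside its range is refused whole. OPENING is the closure, from 0 (fully open) to 1 (shut), set as the call begins (- or left out, the last holds). The fingers move at their own pace and stop on an object; FORCE is the grip in N (left out, the last holds). Time passes only in rows, so rows that repeat a pose let the fingers close. It gives the time, the measured TCP pose, the force and the opening at its end, in the units of the state.
- get_state(): the state, without advancing time (a new reading comes with each control period).
- get_image(name): name is "scene" or "top" or "wrist"; returns a dict with "frame" (384x512x3 uint8, red, green, blue), "camera_matrix" (3x3 intrinsics, pixels), "rvec" (rotation vector, rad) and "tvec" (3), from world to camera coordinates, as OpenCV has them. Camera axes: x right, y down, z forward; pixel columns grow to the right and rows downward; lengths in m; the calibration is good to about 2 mm. The wrist camera is an equidistant fisheye: a pixel r from the principal point sees the ray r / f radians off the axis. A picture is of the moment at which its call begins. There is no depth.
- sign_off(): hands the job in, once; it reports no verdict.
The state is a dict: "clock": time; "qpos": joint angles; "qd": joint speeds; "effort": joint torques, N m; "position": TCP position; "ee_rot": TCP orientation; "contact_force": force on the tool from outside, world axes, zero at the start; "moment": the same for the moment, N m; "width": finger opening in m.
Only numpy, scipy, OpenCV 4.12 (cv2) and the standard library are available. Lean on these libraries where they do the work, as an engineer would, in place of code of your own. Each camera call takes 0.05 s, during which the arm holds its last target.

### The job

The small parts locker's door is caught ajar on its safety hook. Reach down through the gap at the top of the door, press the sprung hook down just far enough for its barb to clear the keeper, without forcing it hard onto the bottom of the keeper's window, and, keeping it down, draw the door free. Then swing the door gently wide open, to at least 65 degrees, let go, and leave everything else as it is.

Things in the scene. Friction and masses are not known exactly. Their poses are not given: they have to be found in the camera images.
- locker: Grey sheet-steel parts locker fixed to the bench, 200 mm deep (x), 220 wide (y), 225 high. Origin: centre of its underside. Its open front is the plane x = -100 mm of its own frame; the door is on that side, hinged on the upright line x = -100, y = +110 mm. The 3 mm roof ends at the front plane.
- keeper_mid (a point): Point fixed in the locker, centre of the keeper if it sat at mid height: an upright 4 mm steel plate just inside the front, under the roof, with a window 44 wide, 30 high for the door's hook. The real keeper is not measured: it is screwed on up to 9 mm higher or lower than this point. Its window ends in a rigid bottom edge.
- door: Grey steel door, 10 mm thick, 220 wide, z = 6 to 222 mm. Origin: on the hinge line at the bench top. In its own frame it spans y = 0 to -220 mm, inner face x = 0, outer face x = -10. Light friction (0.06 N m), stays where left; a push or pull over 18 N bends it.
- door_hinge (a joint): Door angle in rad: 0 shut, growing as the door swings out of the locker's front (clockwise seen from above), stop at 1.7. At the start 0.215 to 0.24; the hook stops it at about 0.25 until it is pressed down; above 0.33 the hook is quite out of the keeper.
- gap (a point): Point on the door's inner face at its top edge, 165 mm from the hinge line, right above the hook's root. Here, at the start, a gap 35 to 40 mm wide (wedge-shaped, narrower towards the hinge) is open from above between the door and the front edge of the locker's roof; shut fingers go down into it, the 22 mm side across the gap.
- hook: Steel hook on the door's inside: a 26 x 26 mm, 12 high press pad in the gap, on a level arm 26 wide, 5 thick, reaching 66 mm out of the inner face into the keeper. Origin: centre of the pad's top, 20 mm from the inner face, 165 from the hinge line, 12 below the door's top; axes as the door's. Slides straight down only, on a spring: 3 N to start, then 0.25 N per mm. Over 18 N bends it.
- barb (a point): Top of the hook's upright barb (22 mm high, 6 thick, 20 wide) at the arm's far end. Pressed down 2 to 20 mm (depends on the keeper's unmeasured height) it passes under the window's upper edge; it is free over the next 3 mm, then the arm lands on the window's bottom edge: a sudden steep rise of force. Pulled when too high, it holds the door firmly.
- carton: cardboard carton 100 x 80 x 60 mm. Bystander, leave alone. Origin: centre of underside.
- jar: white plastic jar, 64 mm across, 90 mm tall. Bystander, leave alone. Origin: centre of underside.
- filter: dark steel spin-on filter, 76 mm across, 85 mm tall. Bystander, leave alone. Origin: centre of underside.
- bearing: steel ring bearing 62 mm across, 16 mm high, lying on the locker's roof. Bystander, leave alone. Origin: centre of underside.
- partbox: small paper-board box 70 x 50 x 35 mm on the locker's roof. Bystander, leave alone. Origin: centre of underside.
- spanner: steel spanner lying on the bench. Bystander, leave alone. Origin: at its middle.
- bin: open cardboard bin 160 x 110 x 80 mm. Bystander, leave alone. Origin: centre of underside.

How it is judged:
By the outcome, as a careful person would: the job done as asked, in the order asked, and still so for the second after the job is handed in, with the robot touching nothing.
It also fails if it takes over 64 s, if anything falls off the work surface, if the arm or the gripper's body presses on something with over 40 N, if the wrist force passes 120 N, or if a joint passes its speed limit or range.

## Working session

There is one attempt and no reset: what is moved stays moved. The work goes in short steps, Python scripts to look and compute and a shell command to move; the robot and the scene stay as the last step left them, time stands still between calls to the robot, and variables do not carry over. Pictures are saved under pics/ and viewed, and the job is handed in when it is done.

```bash
ls; mkdir -p pics; python3 - <<'E'
from rig import *
import cv2
print(get_state())
for n in ["scene","top","wrist"]:
    im=get_image(n); cv2.imwrite(f"pics/{n}0.png",im["frame"][:,:,::-1]); print(n,im["camera_matrix"].tolist(),im["rvec"],im["tvec"])
E
```

```text
pics
{'clock': 0.0, 'qpos': array([ 1.05798109e+00,  2.76623655e-01,  1.50614490e+00,  3.35362954e-05,
        1.36067581e+00, -1.20983859e-01]), 'qd': array([ 0.00054942,  0.00091823,  0.00107365,  0.00052863, -0.0024055 ,
        0.00076916]), 'effort': array([ 3.56504688e-04, -4.16772687e+01, -2.45806450e+01, -1.24050898e-04,
        1.11370548e-02, -3.64660673e-05]), 'position': array([0.2193271 , 0.53099984, 0.24941863]), 'ee_rot': array([-3.04096692e-04,  1.94668150e-01,  9.80868724e-01, -8.74644447e-04]), 'contact_force': array([-0.54263314,  0.43689073, -0.79802914]), 'moment': array([-0.02069909, -0.01305212,  0.01654638]), 'width': 0.08544962695740543}
scene [[434.03040489673583, 0.0, 262.7664971573401], [0.0, 434.03040489673583, 196.21595446337423], [0.0, 0.0, 1.0]] [ 2.12477364  1.60232496 -0.44768776] [-0.13110031 -0.40893049  2.04771265]
top [[419.06214979757556, 0.0, 251.8044925565305], [0.0, 419.06214979757556, 196.5216833573339], [0.0, 0.0, 1.0]] [ 2.18216402 -2.16471814  0.14811623] [-0.05805089  0.61115492  1.4290482 ]
wrist [[297.3186396354542, 0.0, 257.11842837408545], [0.0, 297.3186396354542, 187.1886486989174], [0.0, 0.0, 1.0]] [-2.42147642 -1.62105024 -0.21348714] [-0.57431423 -0.03521336  0.37864412]
```

View pics/scene0.png

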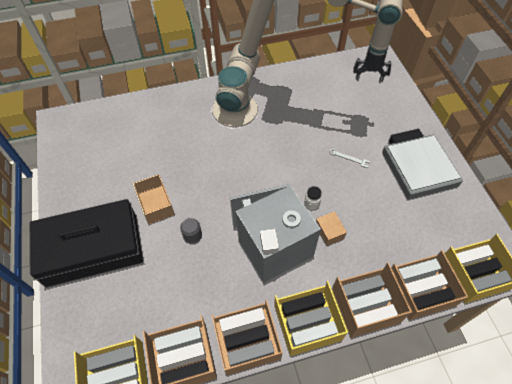

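View pics/top0.png

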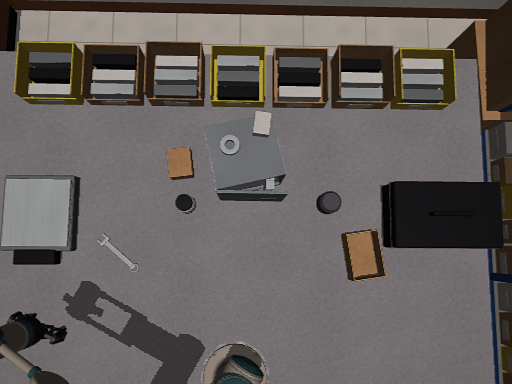

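View pics/wrist0.png

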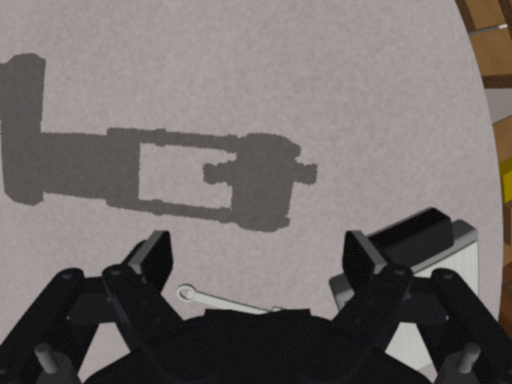

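```bash
python3 - <<'E'
import cv2
a=cv2.imread("pics/top0.png")[100:215,190:310]; cv2.imwrite("pics/top0z.png",cv2.resize(a,None,fx=5,fy=5,interpolation=cv2.INTER_CUBIC))
a=cv2.imread("pics/scene0.png")[175:285,220:340]; cv2.imwrite("pics/scene0z.png",cv2.resize(a,None,fx=5,fy=5,interpolation=cv2.INTER_CUBIC))
E
```

```text
(no output)
```

View pics/top0z.png

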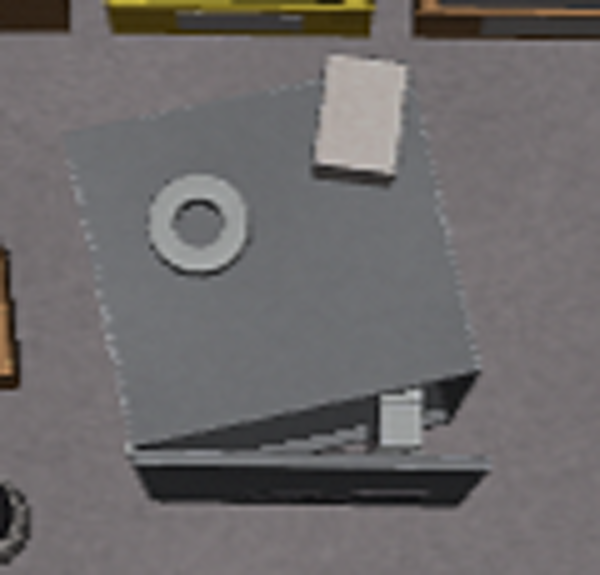

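View pics/scene0z.png

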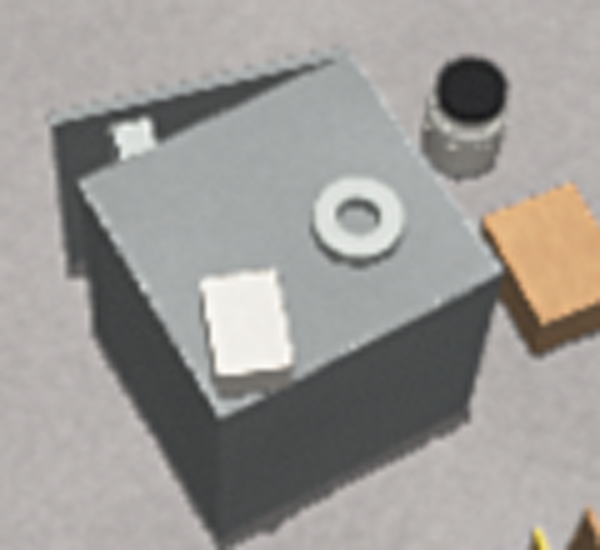

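```bash
cat > h.py <<'E'
import numpy as np, cv2
from rig import *
def un(d,u0,v0,f=5): return np.array([(d[0]+.5)/f-.5+u0,(d[1]+.5)/f-.5+v0])
def cast(im,p,z):
    K=im["camera_matrix"];R,_=cv2.Rodrigues(np.array(im["rvec"]));t=np.array(im["tvec"]).ravel()
    r=R.T@np.linalg.inv(K)@np.array([p[0],p[1],1]); c=-R.T@t
    return c+r*(z-c[2])/r[2]
def proj(im,P):
    return cv2.projectPoints(np.array(P,float).reshape(-1,1,3),np.array(im["rvec"],float),np.array(im["tvec"],float),im["camera_matrix"],None)[0].reshape(-1,2)
E
python3 - <<'E'
from h import *
T=get_image("top");S=get_image("scene")
np.set_printoptions(precision=4,suppress=True)
t={'BL':(68,132,.225),'FL':(130,446,.225),'FR':(480,370,.225),'doorfree_in':(490,459,.222),'doorfree_out':(489,468,.222),'doorhinge_in':(133,453,.222),'padFL':(381,392,.21),'padFR':(422,392,.21),'padNL':(381,446,.21),'padNR':(422,446,.21),'bearing':(198,223,.241),'pb1':(330,57,.26),'pb2':(407,65,.26),'pb3':(397,175,.26),'pb4':(315,165,.26)}
s={'FL':(345,55,.225),'FR':(80,183,.225),'BR':(222,412,.225),'BL':(502,268,.225),'doorfree_out':(50,118,.222),'pad1':(110,125,.21),'pad2':(150,118,.21),'bearing':(359,219,.241)}
for k,v in t.items(): print('T',k,cast(T,un(v,190,100),v[2]))
for k,v in s.items(): print('S',k,cast(S,un(v,220,175),v[2]))
E
```

```text
T BL [0.8079 0.1028 0.225 ]
T FL [0.6125 0.0613 0.225 ]
T FR [ 0.6616 -0.152   0.225 ]
T doorfree_in [ 0.6071 -0.1583  0.222 ]
T doorfree_out [ 0.6015 -0.1577  0.222 ]
T doorhinge_in [0.6087 0.0596 0.222 ]
T padFL [ 0.6497 -0.0922  0.21  ]
T padFR [ 0.65   -0.1176  0.21  ]
T padNL [ 0.616  -0.0923  0.21  ]
T padNR [ 0.6163 -0.1176  0.21  ]
T bearing [0.7476 0.0212 0.241 ]
T pb1 [ 0.8465 -0.0579  0.26  ]
T pb2 [ 0.8422 -0.1046  0.26  ]
T pb3 [ 0.7739 -0.0986  0.26  ]
T pb4 [ 0.7795 -0.0492  0.26  ]
S FL [0.6129 0.0551 0.225 ]
S FR [ 0.6634 -0.1535  0.225 ]
S BR [ 0.8546 -0.1067  0.225 ]
S BL [0.8054 0.1045 0.225 ]
S doorfree_out [ 0.6047 -0.1607  0.222 ]
S pad1 [ 0.6147 -0.12    0.21  ]
S pad2 [ 0.6168 -0.0911  0.21  ]
S bearing [0.7511 0.0195 0.241 ]
```

```bash
python3 -m jog '[0,0,-30,0,0,0, -30,-20,-70,0,0,-1, -70,-50,-80,0,0,-3, -110,-76,-80,0,0,-5, -150,-104,-80,0,0,-7, -190,-131,-80,0,0,-9, -230,-159,-80,0,0,-11, -270,-187,-80,0,0,-14, -310,-214,-80,0,0,-16, -340,-235,-80,0,0,-18]' 1 40
python3 - <<'E'
from h import *
s=get_state();print(s['position'],s['ee_rot'],s['qpos'],s['width'])
E
```

```text
clock: 1.5
position: [0.4449, 0.1827, 0.3303]
ee_rot: [0.0, 0.039, 0.999, -0.0]
contact_force: [0.2, 1.0, -0.5]
width: -0.0001
[0.44492579 0.18268821 0.33029984] [ 1.96309767e-04  3.88124421e-02  9.99246493e-01 -4.21239684e-05] [ 2.44955907e-01  9.47761784e-02  1.54161949e+00 -1.91221563e-04
  1.50484366e+00 -1.24818346e+00] -8.995830437081213e-05
```

```bash
python3 -m jog '[-25,-33,0,0,0,-1, -60,-80,0,0,0,-2, -100,-132,0,0,0,-3, -140,-185,0,0,0,-3.8, -175,-232,0,0,0,-3.8, -195,-258,0,0,0,-3.8, -206,-273,0,0,0,-3.8, -206,-273,0,0,0,-3.8, -206,-273,0,0,0,-3.8]'
python3 - <<'E'
from h import *
s=get_state();print(s['position'],s['ee_rot'],s['qpos'],s['contact_force'])
for n in ["top","wrist"]:
    im=get_image(n); cv2.imwrite(f"pics/{n}1.png",im["frame"][:,:,::-1]); print(n,im["rvec"],im["tvec"])
a=cv2.imread("pics/top1.png")[100:215,190:310]; cv2.imwrite("pics/top1z.png",cv2.resize(a,None,fx=5,fy=5,interpolation=cv2.INTER_CUBIC))
E
```

```text
clock: 2.62
position: [0.6275, -0.1022, 0.3306]
ee_rot: [-0.0, 0.005, 1.0, 0.001]
contact_force: [-0.7, 0.3, -0.2]
width: 0.0002
[ 0.62752876 -0.10222529  0.33058708] [-2.01092422e-04  5.05112711e-03  9.99987094e-01  5.07655650e-04] [-2.71332206e-01  3.40445361e-01  1.21581363e+00  8.73795593e-04
  1.58598884e+00 -1.83201325e+00] [-0.70731494  0.27471502 -0.21449102]
top [ 2.18216402 -2.16471814  0.14811623] [-0.05805089  0.61115492  1.4290482 ]
wrist [-2.08976375 -2.07071899 -0.27600802] [ 0.09631958 -0.66260801  0.29245021]
```

View pics/wrist1.png

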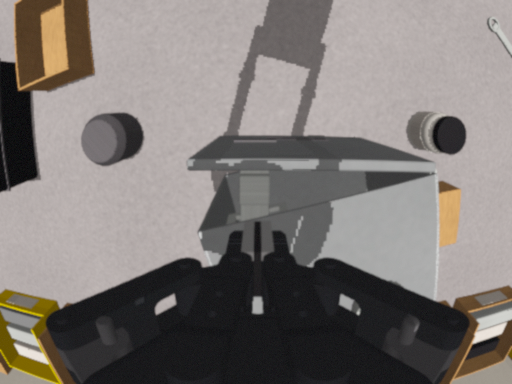

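View pics/top1z.png

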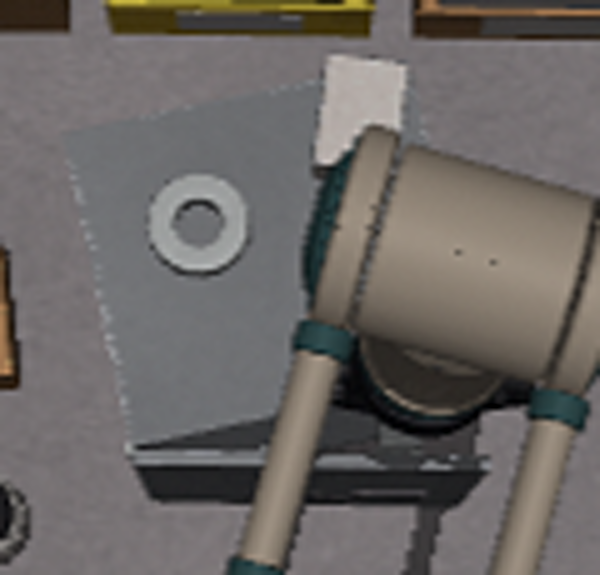

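```bash
python3 - <<'E'
import cv2
a=cv2.imread("pics/wrist1.png")[125:245,180:340]; cv2.imwrite("pics/wrist1z.png",cv2.resize(a,None,fx=5,fy=5,interpolation=cv2.INTER_CUBIC))
E
```

```text
(no output)
```

View pics/wrist1z.png

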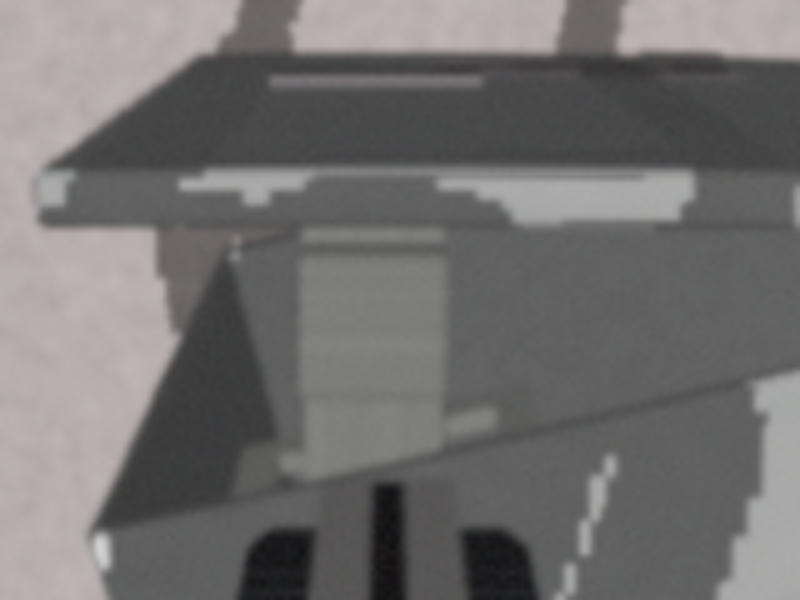

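```bash
cat >> h.py <<'E'
def castf(im,p,z):
    K=im["camera_matrix"];R,_=cv2.Rodrigues(np.array(im["rvec"]));t=np.array(im["tvec"]).ravel()
    d=np.array([p[0]-K[0,2],p[1]-K[1,2]]);r=np.linalg.norm(d);th=r/K[0,0]
    ray=np.array([*(np.sin(th)*d/r),np.cos(th)]); ray=R.T@ray; c=-R.T@t
    return c+ray*(z-c[2])/ray[2]
E
python3 - <<'E'
from h import *
W=get_image("wrist")
R,_=cv2.Rodrigues(np.array(W["rvec"]));print(-R.T@np.array(W["tvec"]).ravel(), R[2])
for k,v in {'doorin_free':(40,225,.222),'doorout_free':(38,172,.222),'in700':(700,227,.222),'in350':(350,226,.222),'padN_L':(300,250,.21),'padN_R':(445,250,.21),'padF_L':(302,398,.21),'padF_R':(445,398,.21),'FR':(95,533,.225),'roof500':(500,447,.225),'roof750':(750,383,.225)}.items(): print(k,castf(W,un(v,180,125),v[2]))
E
```

```text
[ 0.56239994 -0.10181359  0.45531264] [ 0.26138251 -0.00174232 -0.96523373]
doorin_free [ 0.61020239 -0.15880443  0.222     ]
doorout_free [ 0.60142632 -0.15862091  0.222     ]
in700 [ 0.6115598  -0.05129251  0.222     ]
in350 [ 0.61108957 -0.10813075  0.222     ]
padN_L [ 0.61765484 -0.11698753  0.21      ]
padN_R [ 0.61788436 -0.09244442  0.21      ]
padF_L [ 0.6440298  -0.11728841  0.21      ]
padF_R [ 0.64424728 -0.09240822  0.21      ]
FR [ 0.66325167 -0.15254907  0.225     ]
roof500 [ 0.64789572 -0.0838521   0.225     ]
roof750 [ 0.63736825 -0.04215102  0.225     ]
```

```bash
python3 - <<'E'
from h import *
s=get_state();print(s['position'],s['contact_force'])
E
python3 -m jog '[0,0,15,0,0,0, 0,0,40,0,0,0, 0,0,65,0,0,0, 0,0,75,0,0,0, 0,0,75,0,0,0, 0,0,75,0,0,0]'
```

```text
[ 0.62769722 -0.1022571   0.33093732] [ 0.61917296  0.43291436 -0.21759206]
clock: 3.52
position: [0.6288, -0.1038, 0.2563]
ee_rot: [0.001, 0.006, 1.0, -0.0]
contact_force: [0.3, 0.0, 0.2]
width: -0.0001
```

```bash
python3 -m jog '[-1.5,-1,5,0,0,0, -1.5,-1,15,0,0,0, -1.5,-1,23,0,0,0, -1.5,-1,23,0,0,0, -1.5,-1,23,0,0,0]'
python3 - <<'E'
from h import *
s=get_state();print(s['position'],s['contact_force'])
for n in ["wrist"]:
    im=get_image(n); cv2.imwrite(f"pics/{n}2.png",im["frame"][:,:,::-1])
    cv2.imwrite(f"pics/{n}2z.png",cv2.resize(im["frame"][120:260,180:340,::-1],None,fx=4,fy=4,interpolation=cv2.INTER_CUBIC))
E
```

```text
clock: 4.15
position: [0.6299, -0.1048, 0.2323]
ee_rot: [0.0, 0.006, 1.0, 0.0]
contact_force: [0.0, 0.1, -0.2]
width: -0.0
[ 0.62989643 -0.10476614  0.23229027] [ 0.00152579  0.09331868 -0.22234963]
```

View pics/wrist2z.png

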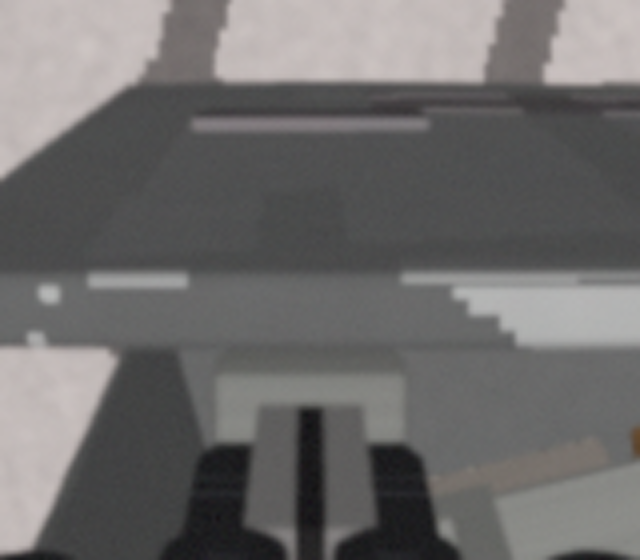

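```bash
for i in 1; do python3 -m jog '[0,0,1,0,0,0, 0,0,2,0,0,0, 0,0,3,0,0,0, 0,0,4,0,0,0, 0,0,4,0,0,0]'; done; python3 -m jog '[0,0,1,0,0,0, 0,0,1,0,0,0]';
```

```text
clock: 4.82
position: [0.6299, -0.1047, 0.2287]
ee_rot: [0.0, 0.006, 1.0, -0.0]
contact_force: [-0.9, -0.5, 2.4]
width: -0.0002
clock: 5.08
position: [0.63, -0.1047, 0.2275]
ee_rot: [0.0, 0.006, 1.0, -0.0]
contact_force: [-0.2, 1.5, 3.0]
width: 0.0004
```

```bash
python3 -m jog '[0,0,1,0,0,0, 0,0,2,0,0,0, 0,0,2,0,0,0]' | grep -E 'pos|force';  python3 -m jog '[0,0,1,0,0,0, 0,0,1,0,0,0]' | grep -E 'pos|force'
```

```text
position: [0.6299, -0.1048, 0.2253]
contact_force: [0.5, -0.4, 3.6]
position: [0.6299, -0.1047, 0.2243]
contact_force: [0.4, 1.0, 2.9]
```

```bash
python3 -m jog '[0,0,0.5,0,0,0, 0,0,1,0,0,0, 0,0,1,0,0,0]' | grep -E 'pos|force'
```

```text
position: [0.6298, -0.1048, 0.2233]
contact_force: [0.1, 1.0, 4.6]
```

```bash
python3 -m jog '[0,0,0.5,0,0,0, 0,0,1,0,0,0, 0,0,1,0,0,0]' | grep -E 'pos|force'
```

```text
position: [0.6298, -0.1047, 0.2223]
contact_force: [0.8, 0.2, 3.9]
```

```bash
python3 -m jog '[0,0,0.5,0,0,0, 0,0,1,0,0,0, 0,0,1,0,0,0]' | grep -E 'pos|force'
```

```text
position: [0.6298, -0.1047, 0.2213]
contact_force: [-0.1, 0.9, 4.7]
```

```bash
python3 -m jog '[0,0,0.5,0,0,0, 0,0,1,0,0,0, 0,0,1,0,0,0]' | grep -E 'pos|force'
```

```text
position: [0.6298, -0.1047, 0.2203]
contact_force: [0.1, -0.0, 5.1]
```

```bash
python3 -m jog '[0,0,0.5,0,0,0, 0,0,1,0,0,0, 0,0,1,0,0,0]' | grep -E 'pos|force'
```

```text
position: [0.6298, -0.1048, 0.2193]
contact_force: [0.2, 0.8, 5.5]
```

```bash
python3 -m jog '[0,0,0.5,0,0,0, 0,0,1,0,0,0, 0,0,1,0,0,0]' | grep -E 'pos|force'
```

```text
position: [0.6298, -0.1047, 0.2183]
contact_force: [-0.3, 1.2, 5.0]
```

```bash
python3 -m jog '[0,0,0.5,0,0,0, 0,0,1,0,0,0, 0,0,1,0,0,0]' | grep -E 'pos|force'
```

```text
position: [0.6298, -0.1047, 0.2174]
contact_force: [-0.8, 0.4, 5.5]
```

```bash
python3 -m jog '[0,0,0.5,0,0,0, 0,0,1,0,0,0, 0,0,1,0,0,0]' | grep -E 'pos|force'
```

```text
position: [0.6298, -0.1047, 0.2165]
contact_force: [0.9, 0.0, 5.8]
```

```bash
python3 -m jog '[0,0,0.5,0,0,0, 0,0,1,0,0,0, 0,0,1,0,0,0]' | grep -E 'pos|force'
```

```text
position: [0.6298, -0.1047, 0.2156]
contact_force: [-0.3, 0.7, 5.9]
```

```bash
python3 -m jog '[0,0,0.5,0,0,0, 0,0,1,0,0,0, 0,0,1,0,0,0]' | grep -E 'pos|force'
```

```text
position: [0.6298, -0.1048, 0.2146]
contact_force: [0.3, 0.3, 6.4]
```

```bash
python3 -m jog '[0,0,0.5,0,0,0, 0,0,1,0,0,0, 0,0,1,0,0,0]' | grep -E 'pos|force'
```

```text
position: [0.6298, -0.1048, 0.2136]
contact_force: [-0.3, 0.7, 6.5]
```

```bash
python3 -m jog '[0,0,0.5,0,0,0, 0,0,1,0,0,0, 0,0,1,0,0,0]' | grep -E 'pos|force'
```

```text
position: [0.6298, -0.1047, 0.2134]
contact_force: [-1.7, 1.5, 9.0]
```

```bash
python3 -m jog '[0,0,0.5,0,0,0, 0,0,1,0,0,0, 0,0,1,0,0,0]' | grep -E 'pos|force'
```

```text
position: [0.6298, -0.1048, 0.2133]
contact_force: [-2.1, 0.7, 13.1]
```

```bash
python3 -m jog '[0,0,0.5,0,0,0, 0,0,1,0,0,0, 0,0,1,0,0,0]' | grep -E 'pos|force|clock'
```

```text
clock: 10.95
position: [0.6297, -0.1048, 0.2132]
contact_force: [-3.7, 1.5, 17.0]
```

I let three steps run as one batch, and the reading went to 17 N before I saw it. The hook is on the window's bottom edge, at z ≈ 0.2135. I'm backing off into the middle of the free band.

```bash
python3 -m jog '[0,0,-3,0,0,0, 0,0,-4.3,0,0,0, 0,0,-4.3,0,0,0, 0,0,-4.3,0,0,0]' | grep -E 'pos|force|clock'
```

```text
clock: 11.45
position: [0.6299, -0.1047, 0.215]
contact_force: [0.0, 0.9, 5.4]
```

```bash
python3 -m jog '[1,0,0,0,0,0, 2,0,0,0,0,0, 3,0,0,0,0,0, 4,0,0,0,0,0, 5,0,0,0,0,0, 6,0,0,0,0,0, 6,0,0,0,0,0]' | grep -E 'pos|force|clock'
```

```text
clock: 12.32
position: [0.6241, -0.1052, 0.2151]
contact_force: [-0.2, -0.0, 5.4]
```

```bash
python3 -m jog '[0.5,0,0,0,0,0, 1,0,0,0,0,0, 1.5,0,0,0,0,0,1.5,0,0,0,0,0]' | grep -E 'pos|force|clock'
```

```text
clock: 12.82
position: [0.6227, -0.1053, 0.2151]
contact_force: [0.3, -0.6, 6.6]
```

```bash
python3 - <<'E'
from h import *
im=get_image("wrist")
cv2.imwrite(f"pics/w3z.png",cv2.resize(im["frame"][120:260,180:340,::-1],None,fx=4,fy=4,interpolation=cv2.INTER_CUBIC))
E
```

```text
(no output)
```

View pics/w3z.png

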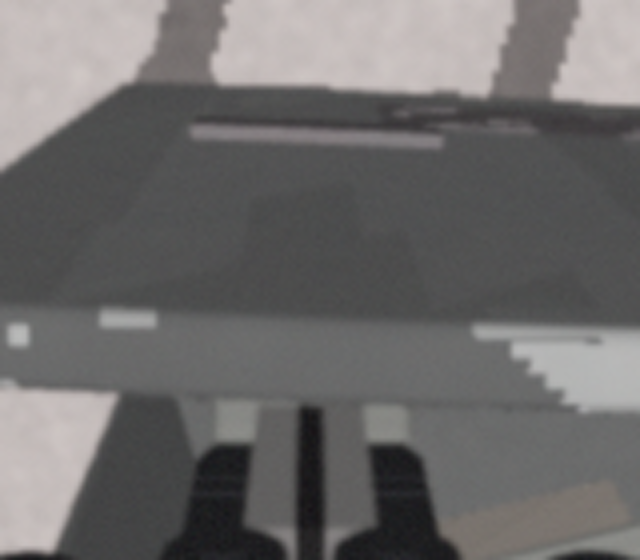

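```bash
python3 - <<'E'
from h import *
W=get_image("wrist")
for p in [(50,390),(310,403),(560,411)]: print(castf(W,un(p,180,120,4),.222))
print(get_state()['position'],get_state()['contact_force'])
E
```

```text
[ 0.60235009 -0.13315742  0.222     ]
[ 0.60389793 -0.10525242  0.222     ]
[ 0.60533482 -0.0782948   0.222     ]
[ 0.62272199 -0.10529957  0.21509842] [ 0.24034449 -1.24660546  5.75366363]
```

```bash
cat > arc.py <<'E'
from h import *
import sys
def arc(phis,extra=0,H=(.612,.0585),rad=0):
    s=get_state();p=s['position'][:2];w,x,y,z=s['ee_rot'];
    tx=np.array([x*x-y*y,2*x*y]);ty=np.array([2*x*y,y*y-x*x])
    r=p-np.array(H)
    for k,f in enumerate(phis):
        a=-np.radians(f);d=np.array([[np.cos(a),-np.sin(a)],[np.sin(a),np.cos(a)]])@r-r
        print(f,"tx %.1f ty %.1f"%(1e3*d@tx,1e3*d@ty))
    print(p,np.degrees(np.arctan2(ty[0],ty[1])),s['contact_force'],s['clock'])
if __name__=="__main__": arc([float(v) for v in sys.argv[1:]])
E
python3 arc.py 1 2 3 4 5 6
```

```text
1.0 tx 2.9 ty -0.2
2.0 tx 5.7 ty -0.3
3.0 tx 8.6 ty -0.4
4.0 tx 11.4 ty -0.5
5.0 tx 14.3 ty -0.5
6.0 tx 17.2 ty -0.4
[ 0.62272199 -0.10529957] 0.66054466093695 [ 0.24034449 -1.24660546  5.75366363] 12.925
```

```bash
python3 -m jog '[1.5,-0.1,0,0,0,1, 2.9,-0.2,0,0,0,2, 4.3,-0.3,0,0,0,3, 5.7,-0.3,0,0,0,4, 7.2,-0.4,0,0,0,4.5, 8.6,-0.4,0,0,0,5, 8.6,-0.4,0,0,0,5]' | grep -E 'pos|force|clock'; python3 arc.py 1 2 3 4 5 6
```

```text
clock: 13.8
position: [0.6138, -0.1055, 0.215]
contact_force: [-0.5, -0.4, 6.1]
1.0 tx 2.8 ty -0.3
2.0 tx 5.7 ty -0.5
3.0 tx 8.6 ty -0.7
4.0 tx 11.4 ty -0.9
5.0 tx 14.3 ty -0.9
6.0 tx 17.1 ty -1.0
[ 0.61376094 -0.10552156] 5.6503331172795495 [-0.54883725 -0.35672792  6.08013806] 13.8
```

```bash
python3 -m jog '[1.4,-0.2,0,0,0,0.5, 2.8,-0.3,0,0,0,1, 5.7,-0.5,0,0,0,2, 8.6,-0.7,0,0,0,3, 11.4,-0.9,0,0,0,4, 14.3,-0.9,0,0,0,5, 17.1,-1,0,0,0,6, 17.1,-1,0,0,0,6]' | grep -E 'pos|force|clock'; python3 - <<'E'
from h import *
im=get_image("wrist")
cv2.imwrite(f"pics/w4.png",im["frame"][:,:,::-1])
im=get_image("top")
cv2.imwrite(f"pics/t4z.png",cv2.resize(im["frame"][100:230,190:310,::-1],None,fx=4,fy=4,interpolation=cv2.INTER_CUBIC))
E
python3 arc.py 2 4 6 8 10 12 14 16
```

```text
clock: 14.8
position: [0.5964, -0.1048, 0.215]
contact_force: [-0.9, -1.3, 6.7]
2.0 tx 5.7 ty -0.5
4.0 tx 11.4 ty -0.8
6.0 tx 17.1 ty -1.0
8.0 tx 22.9 ty -0.9
10.0 tx 28.6 ty -0.6
12.0 tx 34.3 ty -0.1
14.0 tx 40.0 ty 0.5
16.0 tx 45.6 ty 1.4
[ 0.59648778 -0.10478715] 11.646272704292619 [-0.65957198 -0.7515415   6.17266402] 14.9
```

View pics/w4.png

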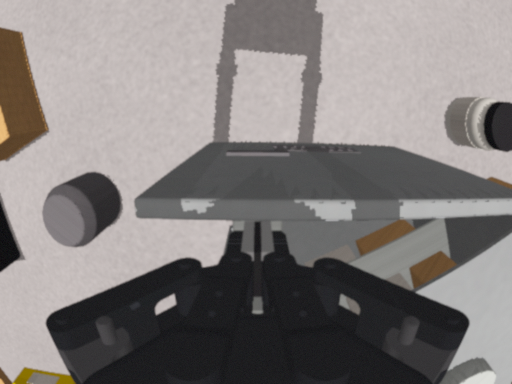

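View pics/t4z.png

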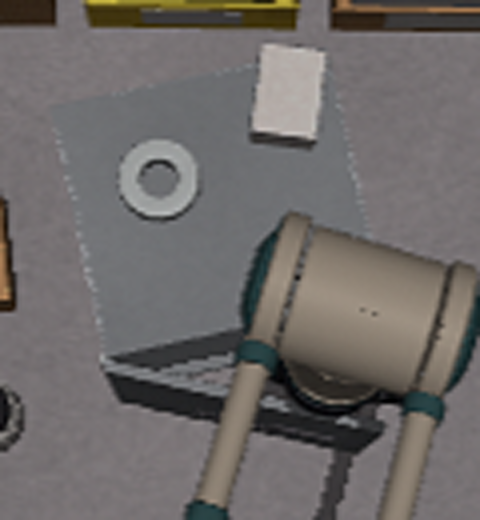

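```bash
python3 -m jog '[2.8,-0.3,0,0,0,1, 5.7,-0.5,0,0,0,2, 11.4,-0.8,0,0,0,4, 17.1,-1,0,0,0,6, 22.9,-0.9,0,0,0,8, 28.6,-0.6,0,0,0,10, 34.3,-0.1,0,0,0,12, 40,0.5,0,0,0,14, 43,1,0,0,0,15, 43,1,0,0,0,15]' | grep -E 'pos|force|clock'; python3 arc.py 2 4 6 8 10 12 14 15 16 17
```

```text
clock: 16.15
position: [0.5544, -0.0951, 0.2149]
contact_force: [-0.4, -1.1, 5.9]
2.0 tx 5.7 ty -0.5
4.0 tx 11.4 ty -0.8
6.0 tx 17.1 ty -0.9
8.0 tx 22.9 ty -0.8
10.0 tx 28.6 ty -0.5
12.0 tx 34.3 ty -0.0
14.0 tx 40.0 ty 0.6
15.0 tx 42.8 ty 1.1
16.0 tx 45.6 ty 1.5
17.0 tx 48.5 ty 2.0
[ 0.55436552 -0.09509703] 26.647802646786566 [-0.42855462 -1.10465107  5.93805564] 16.15
```

```bash
python3 -m jog '[2.8,-0.3,0,0,0,1, 5.7,-0.5,0,0,0,2, 11.4,-0.8,0,0,0,4, 17.1,-1,0,0,0,6, 22.9,-0.9,0,0,0,8, 28.6,-0.6,0,0,0,10, 34.3,0,0,0,0,12, 40,0.6,0,0,0,14, 45.6,1.5,0,0,0,16, 48.5,2,0,0,0,17]' | grep -E 'pos|force|clock'; python3 arc.py 2 4 6 8 10 12 14 15 16 17
```

```text
clock: 17.4
position: [0.5119, -0.0717, 0.2149]
contact_force: [0.2, -1.5, 7.1]
2.0 tx 5.7 ty -0.5
4.0 tx 11.4 ty -0.8
6.0 tx 17.2 ty -0.9
8.0 tx 22.9 ty -0.8
10.0 tx 28.6 ty -0.6
12.0 tx 34.3 ty -0.1
14.0 tx 40.0 ty 0.6
15.0 tx 42.9 ty 1.0
16.0 tx 45.7 ty 1.5
17.0 tx 48.5 ty 2.0
[ 0.51187283 -0.07166648] 43.669369810924486 [ 0.16105361 -1.54675088  7.10061562] 17.4
```

```bash
python3 -m jog '[5.7,-0.5,0,0,0,2, 11.4,-0.8,0,0,0,4, 17.1,-1,0,0,0,6, 22.9,-0.9,0,0,0,8, 28.6,-0.6,0,0,0,10, 34.3,0,0,0,0,12, 40,0.6,0,0,0,14, 45.6,1.5,0,0,0,16, 48.5,2,0,0,0,17, 48.5,2,0,0,0,17]' | grep -E 'pos|force|clock'; python3 arc.py; python3 - <<'E'
from h import *
for n in ["wrist","top"]:
    im=get_image(n); cv2.imwrite(f"pics/{n}5.png",im["frame"][:,:,::-1])
E
```

```text
clock: 18.65
position: [0.4776, -0.0365, 0.2146]
contact_force: [-1.1, -0.5, 6.2]
[ 0.47759491 -0.03646239] 60.62925251295672 [-1.10865819 -0.45809144  6.20897926] 18.65
```

View pics/wrist5.png

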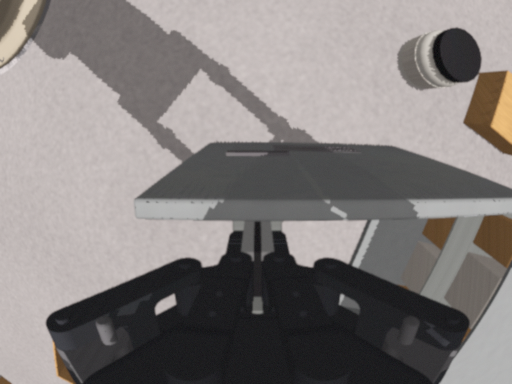

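View pics/top5.png

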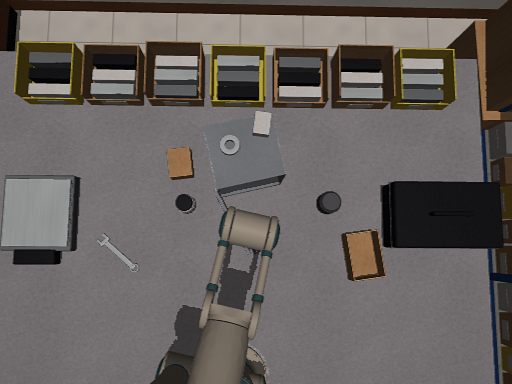

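```bash
python3 -m jog '[0,0,-2,0,0,0, 0,0,-5,0,0,0, 0,0,-8,0,0,0, 0,0,-11,0,0,0, 0,0,-14,0,0,0, 0,0,-18,0,0,0, 0,0,-24,0,0,0, 0,0,-32,0,0,0, 0,0,-45,0,0,0, 0,0,-60,0,0,0]' | grep -E 'pos|force|clock'; python3 -m jog '[0,0,-20,0,0,0, -30,0,-50,0,0,0, -70,0,-70,0,0,0, -110,-40,-70,0,0,0, -120,-80,-70,0,0,0, -120,-120,-70,0,0,0,-120,-140,-70,0,0,0,-120,-140,-70,0,0,0]' | grep -E 'pos|force|clock'; python3 - <<'E'
from h import *
for n in ["top","scene"]:
    im=get_image(n); cv2.imwrite(f"pics/{n}6.png",im["frame"][:,:,::-1])
a=cv2.imread("pics/top6.png")[100:250,170:320]; cv2.imwrite("pics/top6z.png",cv2.resize(a,None,fx=4,fy=4,interpolation=cv2.INTER_CUBIC))
E
```

```text
clock: 20.0
position: [0.4786, -0.0361, 0.2757]
contact_force: [-0.5, 0.3, -0.2]
clock: 21.0
position: [0.4145, -0.2099, 0.3457]
contact_force: [0.6, -0.2, 0.4]
```

View pics/top6z.png

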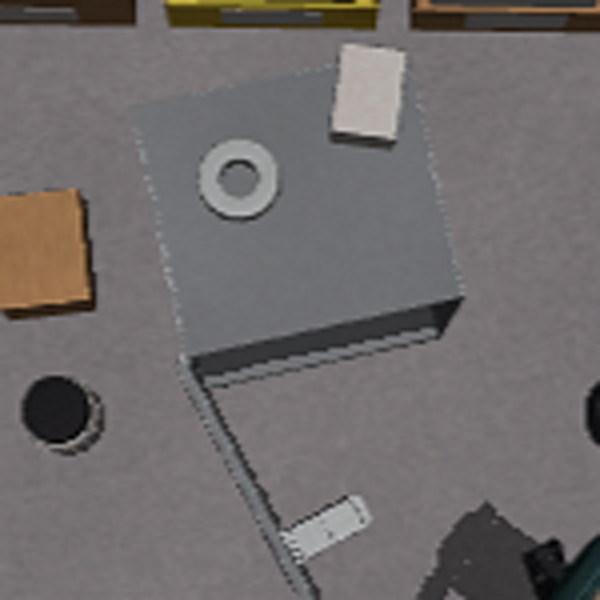

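View pics/scene6.png

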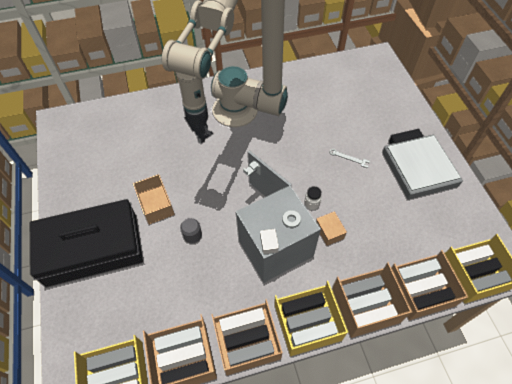

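```bash
python3 - <<'E'
from h import *
T=get_image("top")
a=cast(T,un((206,398),170,100,4),.222);b=cast(T,un((312,590),170,100,4),.222)
c=cast(T,un((187,357),170,100,4),.225);d=cast(T,un((462,297),170,100,4),.225)
ang=lambda u,v:np.degrees(np.arctan2(*(v-u)[[1,0]]))
print(a,b,c,d,ang(a,b),ang(c,d),ang(c,d)-ang(a,b),get_state()['qd'].round(3))
E
```

```text
[0.58146495 0.0442057  0.222     ] [ 0.43717965 -0.03746316  0.222     ] [0.61234072 0.05893767 0.225     ] [ 0.66073539 -0.15055803  0.225     ] -150.4891225591275 -76.99252946559693 73.49659309353058 [ 0.01   0.007  0.002 -0.005 -0.001 -0.001]
```

The door measures 73.5°, it is standing still, and the arm is clear. Handing in.

```bash
python3 - <<'E'
from rig import *
print(sign_off())
E
```

```text
the job is handed in; nothing more can be done
None
```

I freed the door from its hook, swung it open to about 73° (you asked for at least 65°), and handed the job in at about 21 s of the 64 s allowed.

- **Pressing the hook:** I went down through the gap with shut fingers and pressed until the hook landed on the bottom of the keeper's window, about 15.4 mm down. I then backed off to about 14 mm, in the middle of the free band, where the reading was about 5.5 N.
- **One overshoot:** I sent three 1 mm steps in a batch without checking between them. The upward force rose from 9 to 13 to a reading of 17.0 N before I backed off. That is below the 18 N bending limit, but it is firmer on the window's bottom edge than a first touch needed to be.
- **Opening the door:** I held the hook down and drew the door free, then swung it open along the hinge arc. Sideways forces stayed under 2 N at each reading. I then lifted straight out and moved the arm clear.
- **Last checks:** The final pictures gave a door angle of 73.5°, which agrees with the angle worked out from the tool. The wrist force was about zero. By eye in the pictures, the bearing, boxes, jar, filter, spanner and bin looked unmoved; I did not measure them again. No check failed or disagreed.

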